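Put freshly painted panels in the drying rack

TASK

Stand the blue and the orange art panel upright on their lower edge in the drying rack, bare strip at the top, each centred in the slot whose chip has its colour, and lay the round paint marker across the two notched posts at the front of the rack so that it rests in both notches with its middle half-way between them. Lower things into place, do not let them drop, and do not disturb the white panel already in the rack, the card box or the white wall charger.

Things in the scene. Friction and masses are not known exactly. Their poses are not given: they have to be found in the camera images.
- panel_blue_mid (a point): art panel, blue on both faces, bare wood along its top edge; 9 mm thick, 130 wide, 110 high, 80 g. This point is its centre; x = across its thickness, y = along its width, z = from the lower edge to the bare top edge. It starts on an easel, leaning 35 deg from vertical with its top towards its own -x; the back (-x) face is free to grip in the upper middle, as strips hold it only beyond 39 mm to either side.
- panel_orange_mid (a point): art panel, orange on both faces, bare wood along its top edge; 9 mm thick, 130 wide, 110 high, 80 g. This point is its centre; x = across its thickness, y = along its width, z = from the lower edge to the bare top edge. It starts on an easel, leaning 35 deg from vertical with its top towards its own -x; the back (-x) face is free to grip in the upper middle, as strips hold it only beyond 39 mm to either side.
- panel_white_mid (a point): art panel, white on both faces, bare wood along its top edge; 9 mm thick, 130 wide, 110 high, 80 g. This point is its centre; x = across its thickness, y = along its width, z = from the lower edge to the bare top edge. It already stands in a slot of the rack, its top 122 mm above the table; leave it alone.
- marker_mid (a point): round paint marker, white with a green cap and band, 24 mm thick, 130 mm long, 50 g, lying on the table; it rolls if pushed. This point is its centre, on its axis; y = along its axis (x and z turn as it rolls).
- rack: fixed drying rack of pale wood with four parallel slots; origin on the table below the middle of the four; x = along the slots, away from the notched posts, y = across (slots at y = -60, -20, 20, 60 mm), z = up. Base 12 mm thick, x -99 to 75, y -88 to 88 mm, with a tongue 112 mm wide to x = -131 that carries the two posts.
- cradle (a point): where the marker's centre lies when it rests in both notches: mid-way between the two posts, 77 mm above the table; y = the line through the notches, z = up. The posts stand at y = +-40 mm, each 10 mm thick along y, 41 mm along x, 80 mm high, with a 90 degree V notch, 20 mm deep; between them it is free down to the base.
- slot_blue (a point): middle of the floor of the rack slot with a flat blue chip at its robot-side end; x = along the slot, away from the chip, y = across, z = up. Slot 14 mm wide, between four round-topped dowels 8 mm thick, 54 mm high, at x = +-40 mm. The 28 x 18 x 2 mm chip lies at x = -87 mm.
- slot_orange (a point): middle of the floor of the rack slot with a flat orange chip at its robot-side end; x = along the slot, away from the chip, y = across, z = up. Slot 14 mm wide, between four round-topped dowels 8 mm thick, 54 mm high, at x = +-40 mm. The 28 x 18 x 2 mm chip lies at x = -87 mm.
- slot_white (a point): middle of the floor of the rack slot with a flat white chip at its robot-side end; x = along the slot, away from the chip, y = across, z = up. Slot 14 mm wide, between four round-topped dowels 8 mm thick, 54 mm high, at x = +-40 mm. The 28 x 18 x 2 mm chip lies at x = -87 mm. This slot is spare and stays empty. The white panel stands in the fourth slot, which has no chip.
- easel_a: small fixed brown wooden easel, foot 130 x 120 mm, under 85 mm high; origin under it on the table. The panel on it leans towards the easel's -x: middle of its lower edge at x = 30, z = 23 mm, of its top edge at x = -33, z = 113 mm. An 8 mm lip holds its foot.
- easel_b: small fixed brown wooden easel, foot 130 x 120 mm, under 85 mm high; origin under it on the table. The panel on it leans towards the easel's -x: middle of its lower edge at x = 30, z = 23 mm, of its top edge at x = -33, z = 113 mm. An 8 mm lip holds its foot.
- card_box_mid (a point): small printed card box, 88 x 60 x 19 mm, lying on the table (88 along its x); this point is its centre. Leave it alone.
- charger_mid (a point): white wall charger, a 42 mm block with short blades on one side, standing on the table beside the rack's far end; this point is its centre. Leave it alone. Further back, behind the rack, stand a 305 mm tall jug and a tissue box; a tall wire basket stands off the table at the robot's left.
Not all that is in view belongs to the job. Leave any purple look-alike of the part that bears panel_orange_mid alone.

How it is judged:
By the outcome, as a careful person would: the job done as asked, in the order asked, and still so for the second after the job is handed in, with the robot touching nothing.
It also fails if it takes over 72 s, if anything falls off the work surface, if the arm or the gripper's body presses on something with over 40 N, if the wrist force passes 120 N, or if a joint passes its speed limit or range.

ROBOT

A 7-joint arm with a two-finger parallel gripper is mounted at the origin on the work surface; the furniture and walls round the work are solid. World frame = base frame: x ahead of the robot, y to its left, z up, the work surface at z = 0. Lengths are in m, angles in rad, forces in N, time in s.
With the tool pointing down it reaches from about 0.425 to 1.025 m from the base axis. Payload 9.4 kg.
Tool frame: the origin (TCP) lies midway between the tips of the shut fingers; the grasp point (between the pads) lies grasp_offset behind it (grasp_offset is the distance from the TCP to the grasp point, in m); z points along the fingers, y is the line along which they close (so a half turn about z gives the same grasp; the last joint's range is limited). The gripper opens to 85 mm and grips with 20 to 120 N. Pads are 22 mm wide; open, the fingers measure 114 mm over their backs; the gripper's body (76 mm by 85 mm) begins 54 mm behind the grasp point. The pads swing forward as they close: fully open they stand 13 mm farther back than shut.
Start: joints at [1.044, 0.599, -0.003, 1.599, 0.002, 0.943, -0.08], TCP at [0.315, -0.653, 0.231] pointing down, gripper open.
Joint ranges: [-2.57, 2.57], [-0.35, 1.97], [-1.29, 1.29], [0.11, 2.56], [-1.05, 4.19], [0.11, 1.86], [-2.63, 2.63]. Speed limits (rad/s): [2.22, 2.22, 3.01, 3.01, 3.14, 3.14, 3.14].

INTERFACE

Orientations are given as a unit quaternion [x, y, z, w].
In Python, from station import movep, line_to, move_joints, move_gripper, pause, ik, state, capture, IKError, job_done, grasp_offset gives the robot as it stands. Calls block until the motion is done:
- movep(position, orientation): joint-space move of the TCP to a pose.
- line_to(position, rotation=None, rate=0.15, threshold=None): straight line of the TCP; rotation=None keeps the orientation; rate is the mean speed in m/s. With threshold (N) it stops when the force on the tool has changed by that much, and returns True; else False.
- move_joints(angles): joint-space move.
- move_gripper(opening): finger opening in m; the grip force is fixed at half the most; returns when the fingers have stopped.
- pause(seconds).
- ik(position, orientation): joint angles nearest the present ones, or None.
- state(): the state.
- capture(name): name is "scene" or "top" or "wrist"; returns a dict with "frame" (384x512x3 uint8, blue, green, red), "fx", "fy", "cx", "cy" (pixels), "k1" (the pictures are not rectified: a ray, as slopes to the right and down, at radius r is drawn at 1 + k1 r^2 times it, then the intrinsics apply), "world_from_camera" (4x4, takes a point from camera to world coordinates); the wrist camera has in their place "hand_eye" (4x4, takes a point from camera to tool coordinates, whose origin is the TCP and whose axes are the flange's). Camera axes: x right, y down, z forward; pixel columns grow to the right and rows downward; lengths in m; the calibration is good to about 2 mm. A picture is of the moment at which its call begins: read the wrist's pose just before it. There is no depth.
A pose or a line that the arm cannot do raises IKError and nothing moves.
- job_done(): hands the job in; it is judged then, once.
The state is a dict: "time_s": time; "joint_positions": joint angles; "qd": joint speeds; "joint_torque": joint torques, N m; "position": TCP position; "eef_rot": TCP orientation; "contact_force": force on the tool from outside, world axes, zero at the start; "wrist_torque": the same for the moment, N m; "opening": finger opening in m; "finger_force": force on a finger pad.
Only numpy, scipy, OpenCV 4.12 (cv2) and the standard library are available. Lean on these libraries where they do the work, as an engineer would, in place of code of your own. Each camera call takes 0.05 s, during which the arm holds its last target. There are 200 camera calls.

## Working session

There is one attempt and no reset: what is moved stays moved. The work goes in short steps, each a Python script; the robot and the scene stay as the last script left them, time stands still between calls to the robot, and variables do not carry over. Pictures are saved under pics/ and viewed, at most 10 in all, crops included, and the job is handed in when it is done.

```bash
mkdir -p pics; ls
python3 - <<'E'
from station import *
import cv2,numpy as np
s=state();print(s['time_s'],s['position'],s['eef_rot'],grasp_offset)
ims=[]
for n in("scene","top"):
    c=capture(n);cv2.imwrite(f'pics/{n}_raw.png',c['frame']);print(n,c['fx'],c['fy'],c['cx'],c['cy'],c['k1'],np.round(c['world_from_camera'],4).tolist())
    cv2.imwrite(f'pics/{n}0.png',cv2.resize(c['frame'],(800,600)))
c=capture("wrist");print(c['fx'],c['k1'],np.round(c['hand_eye'],4).tolist())
E
```

```text
pics
0.0 [ 0.3149994  -0.65245212  0.23039283] [ 9.74811100e-01  2.23030667e-01 -2.52097015e-04 -7.59200426e-04] 0.0187
scene 377.21511904360676 377.21511904360676 262.918772193654 191.39343016870112 0.030502186981674312 [[-0.801, -0.4255, 0.4211, 0.0372], [-0.5985, 0.585, -0.5474, 0.6697], [-0.0134, -0.6905, -0.7232, 0.9111], [0.0, 0.0, 0.0, 1.0]]
top 424.3445726541498 424.3445726541498 255.09203893624283 188.6893265059743 0.010443604673338639 [[0.0157, -0.9858, 0.1671, 0.3043], [-0.9995, -0.0111, 0.0284, 0.0181], [-0.0262, -0.1675, -0.9855, 1.2418], [0.0, 0.0, 0.0, 1.0]]
323.9733362564297 0.009363017568506321 [[0.0004, -0.9645, -0.2643, 0.0663], [1.0, 0.0003, 0.0004, -0.0002], [-0.0003, -0.2643, 0.9645, -0.1426], [0.0, 0.0, 0.0, 1.0]]
```

View pics/scene0.png

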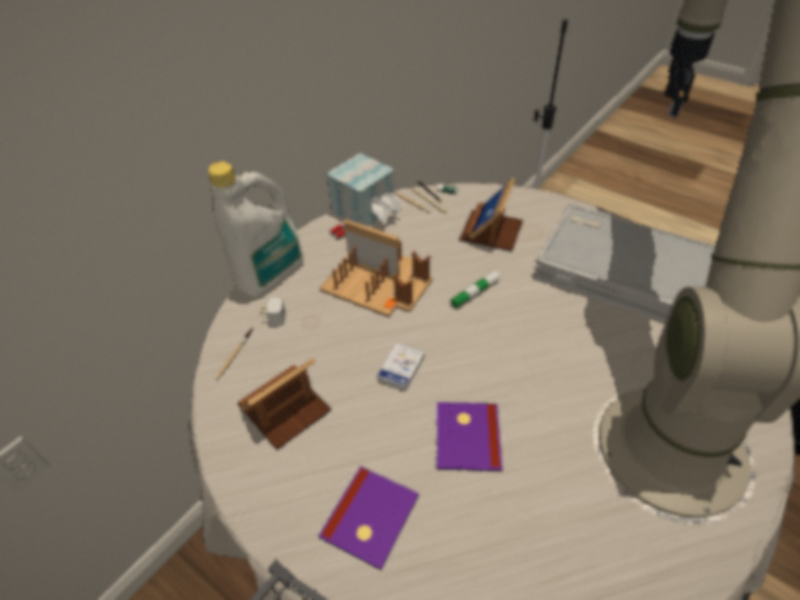

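View pics/top0.png

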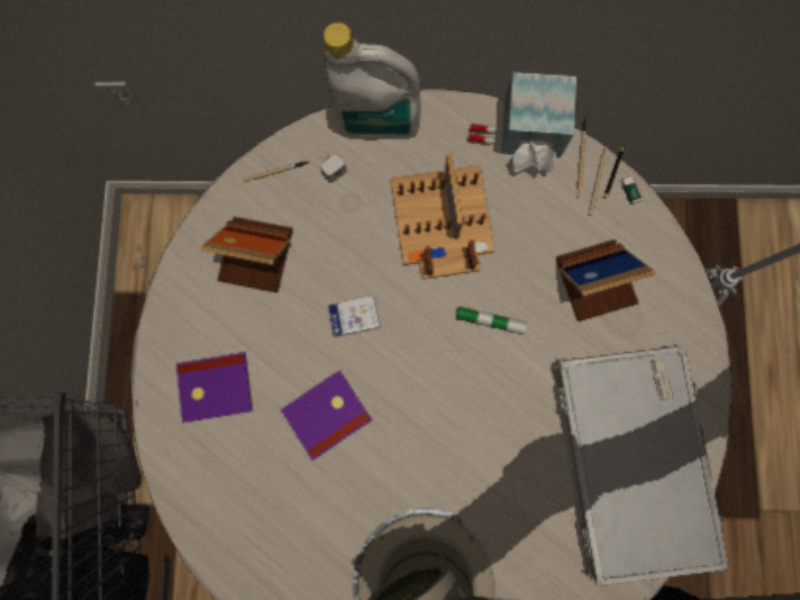

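The top view (800x600) shows:
- **Orange panel:** on the left easel at (247,245).
- **Blue panel:** on the right easel at (605,268).
- **Purple look-alikes:** flat on the table at (215,388) and (326,415). The orange panel is the one standing on an easel, so these two are out.
- **Rack:** around (443,215), with chips orange (413,257), blue (437,253) and white (481,247). The white panel stands at x≈453.
- **Marker:** (490,320).

Next I take a close look at each with the wrist camera.

```bash
cat > h.py <<'E'
from station import *
import cv2,numpy as np,json,pickle
from scipy.spatial.transform import Rotation as R
def rays(c,uv,T=None):
    T=c['T'] if T is None else T
    d=(np.atleast_2d(np.array(uv,float))-[c['cx'],c['cy']])/[c['fx'],c['fy']]
    u=d.copy()
    for _ in range(10): u=d/(1+c['k1']*(u**2).sum(1,keepdims=True))
    return T[:3,3],np.c_[u,np.ones(len(u))]@T[:3,:3].T
def onz(c,uv,z):
    o,r=rays(c,uv); z=np.asarray(z,float)
    return o+r*((z-o[2])/r[:,2])[:,None]
def project(c,P):
    p=(np.atleast_2d(P)-c['T'][:3,3])@c['T'][:3,:3]; u=p[:,:2]/p[:,2:]
    u=u*(1+c['k1']*(u**2).sum(1,keepdims=True)); return u*[c['fx'],c['fy']]+[c['cx'],c['cy']]
def snap(name,tag):
    s=state(); c=capture(name)
    if name=='wrist':
        T=np.eye(4);T[:3,:3]=R.from_quat(s['eef_rot']).as_matrix();T[:3,3]=s['position'];c['T']=T@np.array(c['hand_eye'])
    else: c['T']=np.array(c['world_from_camera'])
    pickle.dump(c,open(f'pics/{tag}.pkl','wb')); return c
def load(t): return pickle.load(open(f'pics/{t}.pkl','rb'))
def down(yaw): # tool x at yaw in world, z down
    return (R.from_euler('z',yaw)*R.from_quat([1,0,0,0])).as_quat()
E
python3 - <<'E'
from h import *
t=snap('top','top')
P=lambda u,v,z:onz(t,[[u/1.5625,v/1.5625]],[z])[0]
tg={'blue':P(605,268,.08),'marker':P(490,320,.012),'rack':P(440,225,.05),'orange':P(247,245,.08)}
tiles=[]
for k,p in tg.items():
    print(k,p.round(3))
    q=down(0); pos=[p[0]+(-.02 if k!='rack' else -.05),p[1],.27]
    try: movep(pos,q)
    except IKError as e: print(k,'IK',e); continue
    pause(.3); c=snap('wrist','w_'+k); tiles.append(c['frame'])
    print(state()['time_s'],np.round(state()['joint_positions'],2))
while len(tiles)<4: tiles.append(tiles[0]*0)
m=np.vstack([np.hstack(tiles[:2]),np.hstack(tiles[2:])]);cv2.imwrite('pics/m1.png',cv2.resize(m,(800,600),interpolation=cv2.INTER_AREA))
E
```

```text
blue [ 0.554 -0.314  0.08 ]
2.05 [ 0.37  0.43  0.1   1.82 -0.05  0.9  -1.08]
marker [ 0.467 -0.118  0.012]
3.2667 [ 0.08  0.23  0.07  2.14 -0.02  0.77 -1.41]
rack [ 0.639 -0.022  0.05 ]
4.3333 [-0.08  0.39  0.03  1.88 -0.01  0.87 -1.62]
orange [0.59  0.328 0.08 ]
6.0 [-0.6   0.48 -0.02  1.72  0.01  0.94 -2.19]
```

View pics/m1.png

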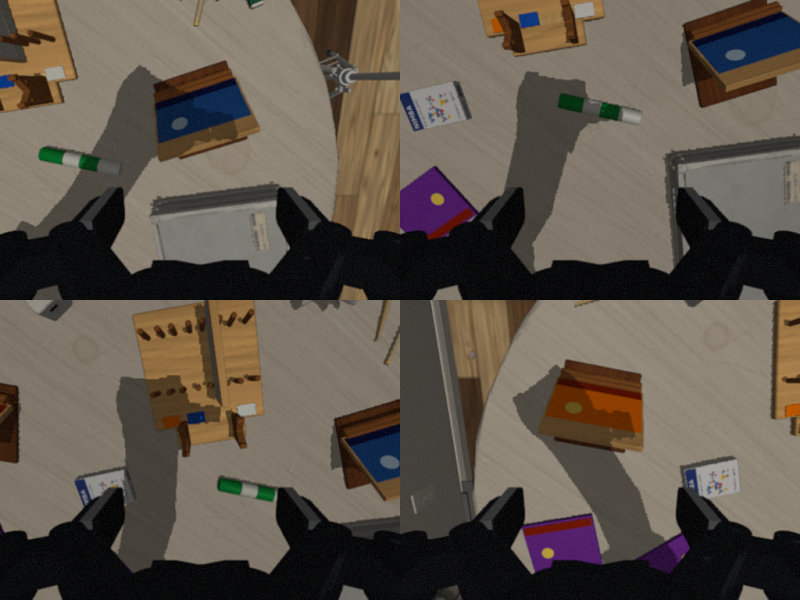

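The wrist views show both panels on their easels with the bare strip towards the robot. The rack chips run left to right orange (172,421), blue (196,417) and white (247,409), with the white panel between blue and white. The marker is at (600,108) in the second tile. One enlarged crop will confirm these and give me the corners.

Run:
```python
from h import *
def crop(t,x,y,w,h,s,step=20):
    f=cv2.convertScaleAbs(load(t)['frame'][y:y+h,x:x+w],alpha=1.5,beta=10)
    f=cv2.resize(f,None,fx=s,fy=s,interpolation=cv2.INTER_CUBIC)
    for g in range(-(-x//step)*step,x+w,step):
        X=int((g-x+.5)*s);cv2.line(f,(X,0),(X,6),(0,255,255),1);cv2.putText(f,str(g),(X-9,16),0,.33,(0,255,255),1)
    for g in range(-(-y//step)*step,y+h,step):
        Y=int((g-y+.5)*s);cv2.line(f,(0,Y),(6,Y),(0,255,255),1);cv2.putText(f,str(g),(8,Y+4),0,.33,(0,255,255),1)
    return f
a=crop('w_blue',185,75,160,137,2.5);b=crop('w_orange',170,70,160,137,2.5)
c=crop('w_rack',165,110,185,85,3)
m=np.zeros((600,800,3),np.uint8);m[:a.shape[0],:400]=a[:,:400];m[:b.shape[0],400:]=b[:,:400];m[345:345+c.shape[0],:c.shape[1]]=c
cv2.imwrite('pics/crop1.png',m)
# chips, marker
def cen(t,lo,hi,box,n=1):
    hsv=cv2.cvtColor(load(t)['frame'],cv2.COLOR_BGR2HSV);m=cv2.inRange(hsv,lo,hi);k=np.zeros_like(m);x0,y0,x1,y1=box;k[y0:y1,x0:x1]=m[y0:y1,x0:x1]
    cs=sorted(cv2.findContours(k,0,1)[0],key=cv2.contourArea)[::-1][:n]
    for q in cs: print(t,cv2.minAreaRect(q))
cen('w_rack',(100,120,50),(130,255,255),(230,130,270,170))
cen('w_rack',(0,190,60),(14,255,255),(190,140,240,175))
cen('w_rack',(0,0,110),(180,70,255),(295,125,340,155))
cen('w_marker',(45,80,20),(85,255,255),(190,100,320,170),2)
cen('w_rack',(45,80,20),(85,255,255),(270,220,370,270),2)
```

```text
w_rack ((250.7832489013672, 150.34103393554688), (13.228975296020508, 21.364036560058594), 81.25383758544922)
w_rack ((219.08106994628906, 155.4864959716797), (15.124707221984863, 22.687061309814453), 80.53767395019531)
w_rack ((315.239990234375, 140.1800079345703), (14.8492431640625, 23.334524154663086), 81.8698959350586)
w_marker ((218.24658203125, 131.2151336669922), (32.046409606933594, 19.10373878479004), 12.804265975952148)
w_marker ((268.0384521484375, 142.3076934814453), (24.122283935546875, 19.023265838623047), 11.309932708740234)
w_rack ((293.9230651855469, 237.88462829589844), (30.005767822265625, 17.454336166381836), 11.309932708740234)
w_rack ((339.8513488769531, 247.39190673828125), (22.851457595825195, 17.5906925201416), 9.462322235107422)
```

View pics/crop1.png

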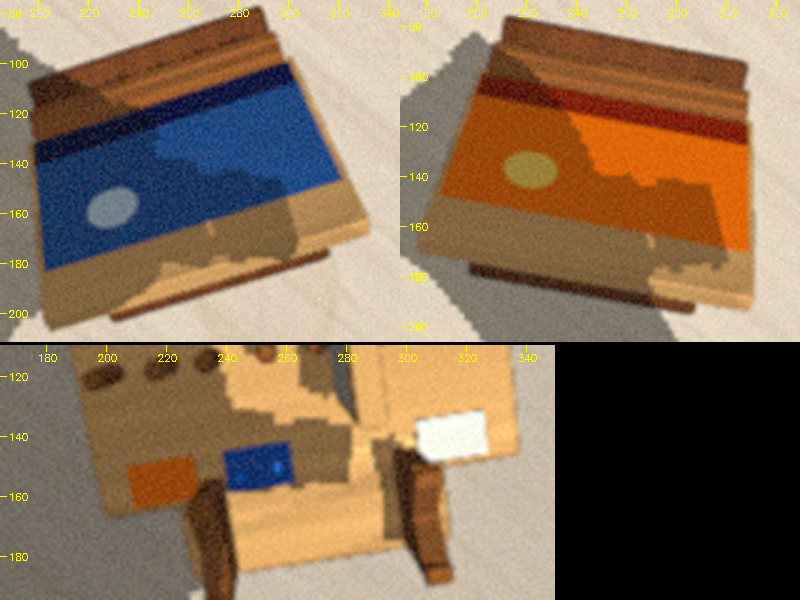

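Run:
```python
from h import *
c=load('w_blue'); b=onz(c,[[204.5,205.7],[332.5,166.5]],[.1104]*2)
c=load('w_orange'); o=onz(c,[[176.7,170.3],[310.3,192.7]],[.1104]*2)
res={}
for n,e in(('blue',b),('orange',o)):
    d=e[0]-e[1]; yaw=np.arctan2(d[1],d[0])-np.pi/2  # panel y (left) dir
    x=np.array([np.cos(yaw),np.sin(yaw),0]); m=e.mean(0)
    top=m+x*.0037+[0,0,.0026]
    print(n,'len',np.linalg.norm(d).round(4),'yaw',np.degrees(yaw).round(1),'topmid',top.round(4)); res[n]=[top.tolist(),yaw]
c=load('w_rack'); ch=onz(c,[[219.1,155.5],[250.8,150.3],[315.2,140.2]],[.014]*3)
ys=np.array([.06,.02,-.06]); A=np.polyfit(ys,ch[:,0],1),np.polyfit(ys,ch[:,1],1)
print('chip spacing',np.linalg.norm(np.diff(ch,axis=0),axis=1).round(4))
yaw=np.arctan2(A[1][0],A[0][0])-np.pi/2; x=np.array([np.cos(yaw),np.sin(yaw)])
org=np.array([A[0][1],A[1][1]])+.087*x
print('rack',org.round(4),np.degrees(yaw).round(2)); res['rack']=[org.tolist(),yaw]
# check: white panel top, dowel tips predicted pixels
for t in('w_marker','w_rack'):
    c=load(t); hsv=cv2.cvtColor(c['frame'],cv2.COLOR_BGR2HSV);m=cv2.inRange(hsv,(45,80,20),(85,255,255));k=np.zeros_like(m)
    x0,y0,x1,y1=(190,100,320,170) if t=='w_marker' else (270,220,370,270); k[y0:y1,x0:x1]=m[y0:y1,x0:x1]
    cs=sorted(cv2.findContours(k,0,1)[0],key=cv2.contourArea)[::-1][:2]
    w=[onz(c,q[:,0,:],[.012]*len(q)) for q in cs]; cc=[onz(c,[cv2.minAreaRect(q)[0]],[.012])[0] for q in cs]
    d=cc[1]-cc[0];d/=np.linalg.norm(d); s=(w[0]-cc[0])@d
    end=cc[0]+d*s.min(); mid=end+.065*d; print(t,'marker',mid.round(4),'dir',np.degrees(np.arctan2(d[1],d[0])).round(1),'caplen',np.ptp(s).round(4))
    if t=='w_marker': res['marker']=[mid.tolist(),float(np.arctan2(d[1],d[0]))]
json.dump(res,open('pose.json','w'))
# ik check
q=down(0)
for n in('blue','orange'):
    top,yaw=res[n]; top=np.array(top)
    zt=R.from_euler('z',yaw).apply([np.sin(np.radians(35)),0,-np.cos(np.radians(35))])
    yt0=R.from_euler('z',yaw).apply([np.cos(np.radians(35)),0,np.sin(np.radians(35))])
    for s in(1,-1):
        yt=s*yt0; M=np.c_[np.cross(yt,zt),yt,zt]; g=ik(top+zt*.03,R.from_matrix(M).as_quat()); g2=ik(top-zt*.1,R.from_matrix(M).as_quat())
        print(n,s,None if g is None else np.round(g,2),None if g2 is None else np.round(g2,2))
org=np.array(res['rack'][0]);ry=res['rack'][1]
for sl in(.02,.06):
  p=np.r_[org,0]+R.from_euler('z',ry).apply([0,sl,0])
  for s in(0,np.pi):
    g=ik(p+[0,0,.1],down(ry+s)); print('slot',sl,s,None if g is None else np.round(g,2))
```

```text
blue len 0.129 yaw 17.6 topmid [ 0.5238 -0.3245  0.113 ]
orange len 0.13 yaw -9.9 topmid [0.5655 0.3374 0.113 ]
chip spacing [0.0399 0.0799]
rack [ 0.6847 -0.023 ] 8.99
w_marker marker [ 0.4684 -0.117   0.012 ] dir -102.5 caplen 0.0384
w_rack marker [ 0.4683 -0.1173  0.012 ] dir -102.6 caplen 0.0412
blue 1 [ 1.37  0.95 -1.07  2.17  1.61  0.28 -0.54] [ 1.56  0.71 -1.11  2.17  0.51  0.26  0.53]
blue -1 [ 1.37  0.95 -1.07  2.17  1.61  0.28  2.6 ] [ 1.2   0.52 -0.52  2.19 -0.99  0.34 -1.14]
orange 1 [-0.6   0.72 -0.37  2.15  1.66  0.75 -2.55] [-1.1   0.48  0.18  2.21  1.24  0.49 -2.26]
orange -1 [-1.18  0.77  0.51  2.19  1.99  0.19  0.15] [-0.25  0.72 -1.1   2.16  1.45  1.24  0.75]
slot 0.02 0 [-0.06  0.69 -0.03  1.8   0.03  0.64 -1.52]
slot 0.02 3.141592653589793 [ 0.54  0.96 -1.11  1.76  0.98  1.08  0.8 ]
slot 0.06 0 [-0.12  0.69 -0.03  1.82  0.04  0.64 -1.58]
slot 0.06 3.141592653589793 [ 0.48  0.96 -1.11  1.77  0.98  1.08  0.74]
```

Measurements agree: panel edges come out at 129 and 130 mm, and chip spacings at 39.9 and 79.9 mm. Blue first.

```bash
cat >> h.py <<'E'
pose=json.load(open('pose.json'))
INS=.028
def log(*a):
    s=state();print(*a,'t',round(s['time_s'],1),'pos',s['position'].round(4) if hasattr(s['position'],'round') else np.round(s['position'],4),'F',np.round(s['contact_force'],1),'op',round(s['opening'],4),'ff',np.round(s['finger_force'],1),'q',np.round(s['joint_positions'],2))
def grasp_panel(n,s):
    top,yaw=pose[n];top=np.array(top);a=np.radians(35);Z=R.from_euler('z',yaw)
    zt=Z.apply([np.sin(a),0,-np.cos(a)]);yt=s*Z.apply([np.cos(a),0,np.sin(a)])
    q=R.from_matrix(np.c_[np.cross(yt,zt),yt,zt]).as_quat()
    movep(top-zt*.06,q); log('pre')
    move_gripper(.034)
    hit=line_to(top+zt*INS,rate=.08,threshold=8); log('in',hit)
    return hit
def above_slot(y,z): 
    ry=pose['rack'][1]; return np.r_[pose['rack'][0],0]+R.from_euler('z',ry).apply([0,y,0])+[0,0,z]
E
python3 - <<'E'
from h import *
try:
    hit=grasp_panel('blue',1)
    if not hit:
        move_gripper(0);log('grip')
        p=np.array(state()['position']);line_to(p+[0,0,.16],rate=.12);log('lift')
        c=snap('wrist','g_blue');cv2.imwrite('pics/g_blue.png',c['frame'])
except IKError as e: print('IK',e);log()
E
```

```text
pre t 8.5 pos [ 0.4916 -0.3343  0.1623] F [0.2 0.6 0.2] op 0.0852 ff 0.0 q [ 1.51  0.81 -1.14  2.17  0.97  0.26  0.08]
in False t 10.3 pos [ 0.539  -0.3195  0.0901] F [0.6 0.8 0.9] op 0.0343 ff 0.0 q [ 1.29  0.86 -0.91  2.17  1.68  0.14 -0.64]
grip t 10.7 pos [ 0.5386 -0.32    0.0901] F [-3.8 -0.5  3.2] op 0.0081 ff 59.1 q [ 1.29  0.86 -0.92  2.17  1.68  0.14 -0.64]
lift t 12.7 pos [ 0.5385 -0.3199  0.2497] F [ 0.4  1.  -1.3] op 0.008 ff 59.2 q [ 1.51  0.74 -1.28  2.06  0.71  0.42  0.21]
```

Run:
```python
from h import *
ry=pose['rack'][1]
movep(above_slot(.02,.25),down(ry));log('above');pause(.2)
a=snap('wrist','p_blue');b=snap('scene','s_blue')
f=np.hstack([cv2.resize(a['frame'],(400,300)),cv2.resize(b['frame'][60:240,160:400],(400,300))]);cv2.imwrite('pics/p_blue.png',f)
```

```text
above t 14.7 pos [ 0.6812 -0.0046  0.2495] F [ 0.3 -0.5 -1.3] op 0.0083 ff 59.2 q [-0.09  0.53  0.02  1.69 -0.01  0.92 -1.48]
```

View pics/p_blue.png

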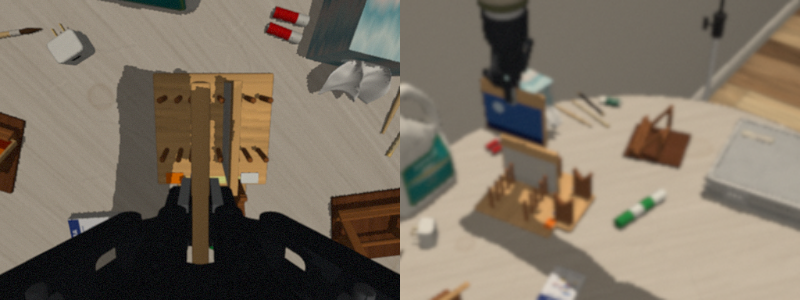

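The panel hangs upright over the rack, its top edge running from about (203,84) to (201,262) in the left picture. I check its yaw and centring numerically, then lower it.

Run:
```python
from h import *
ry=pose['rack'][1]
c=load('p_blue');f=c['frame'][90:125,225:290]
e=onz(c,np.array([[202,85],[201,262]])*1.28,[.278]*2)
Rz=R.from_euler('z',-ry); l=Rz.apply(e-np.r_[above_slot(.02,0)]); print('rel slot',l.round(4))
hsv=cv2.cvtColor(cv2.GaussianBlur(c['frame'],(3,3),0),cv2.COLOR_BGR2HSV)
print(c['frame'][100:122:2,258].tolist()); print(c['frame'][322:344:2,257].tolist())
```

```text
rel slot [[ 0.0634 -0.002   0.278 ]
 [-0.0282 -0.0015  0.278 ]]
[[68, 120, 160], [77, 126, 169], [44, 76, 101], [58, 101, 134], [81, 137, 179], [81, 136, 179], [40, 72, 96], [48, 75, 96], [37, 72, 96], [43, 73, 94], [43, 70, 95]]
[[39, 71, 88], [29, 64, 84], [45, 66, 90], [35, 60, 84], [37, 63, 85], [41, 69, 90], [41, 67, 89], [29, 63, 83], [21, 35, 46], [16, 17, 13], [16, 8, 12]]
```

```bash
cat >> h.py <<'E'
def place(y,dx,dy=0):
    ry=pose['rack'][1];Rz=R.from_euler('z',ry)
    off=Rz.apply([dx,dy,0])
    for z in(.25,.15,.102):   # compensate the standing error of the arm at each stage
        t=above_slot(y,z)+off
        p=np.array(state()['position']); 
        cmd=t+corr[0]; hit=line_to(cmd,rate=.08 if z<.2 else .05,threshold=10 if z<.2 else None)
        pause(.15); p=np.array(state()['position']); err=(t-p); err[2]=0
        corr[0]=corr[0]+err; log(z,hit,'rel',Rz.apply(p-above_slot(y,0)).round(4)) if False else print(z,hit,'err',err.round(4))
        if hit: return hit
    hit=line_to(above_slot(y,.088)+off+corr[0],rate=.02,threshold=4); log('touch',hit)
    return False
corr=[np.zeros(3)]
E
python3 - <<'E'
from h import *
if not place(.02,.002,.0003):
    move_gripper(.024);log('rel')
    p=np.array(state()['position']);line_to(p+[0,0,.05],rate=.08);line_to(p+[0,0,.2],rate=.2)
    log('up');ry=pose['rack'][1]
    c=snap('wrist','a_blue');d=snap('scene','s1')
    f=np.hstack([cv2.resize(c['frame'],(400,300)),cv2.resize(d['frame'][120:220,180:300],(400,300))]);cv2.imwrite('pics/a_blue.png',f)
E
```

```text
0.25 False err [ 0. -0.  0.]
0.15 False err [-0.0002  0.0001  0.    ]
0.102 False err [-0.0001  0.      0.    ]
touch True t 18.3 pos [ 0.6832 -0.0026  0.0937] F [-1.5 -0.8  5.7] op 0.0082 ff 60.3 q [-0.09  0.7   0.01  1.8  -0.01  0.63 -1.48]
rel t 18.6 pos [ 0.6827 -0.0026  0.0929] F [-0.2  0.9  0.4] op 0.0242 ff 0.0 q [-0.09  0.71  0.01  1.8  -0.01  0.63 -1.48]
up t 20.3 pos [ 0.682  -0.0026  0.2914] F [-0.2 -0.3 -0.3] op 0.0241 ff 0.0 q [-0.1   0.49  0.03  1.64 -0.02  1.01 -1.48]
```

View pics/a_blue.png

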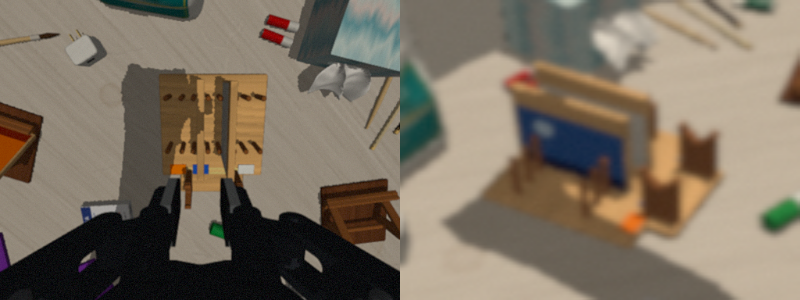

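Blue stands in its slot at about (200,125) in the left tile, next to the white panel, which has not moved. Now orange.

Run:
```python
from h import *
def quat(n,s):
    top,yaw=pose[n];a=np.radians(35);Z=R.from_euler('z',yaw)
    zt=Z.apply([np.sin(a),0,-np.cos(a)]);yt=s*Z.apply([np.cos(a),0,np.sin(a)])
    return np.array(top),zt,R.from_matrix(np.c_[np.cross(yt,zt),yt,zt]).as_quat()
best={}
for s in(1,-1):
    top,zt,q=quat('orange',s); g=ik(top-zt*.06,q);g2=ik(top+zt*INS,q);print(s,None if g is None else np.round(g,2),np.round(g2,2) if g2 is not None else None)
for s in(-1,1):
    try:
        hit=grasp_panel('orange',s);break
    except IKError as e: print('IK',s,e);log()
else: raise SystemExit
if not hit:
    move_gripper(0);log('grip')
    p=np.array(state()['position'])
    try: line_to(p+[0,0,.16],rate=.12);log('lift')
    except IKError as e: print('lift IK',e)
```

```text
1 [-1.35  0.63  0.62  2.22  1.22  0.18 -2.25] [-0.6   0.71 -0.37  2.15  1.66  0.75 -2.55]
-1 [-0.55  0.6  -0.55  2.17  1.47  0.86  0.72] [-1.08  0.73  0.34  2.18  1.8   0.3   0.36]
pre t 22.3 pos [0.5322 0.3426 0.1622] F [-0.2  0.3  0.2] op 0.0243 ff 0.0 q [-0.55  0.6  -0.55  2.17  1.47  0.86  0.72]
in False t 23.8 pos [0.5811 0.335  0.0905] F [-0.   0.8 -0.1] op 0.0343 ff 0.0 q [-0.51  0.74 -0.5   2.14  1.66  0.84  0.62]
grip t 24.1 pos [0.5809 0.3351 0.0904] F [-3.7 -0.2  4.2] op 0.0084 ff 59.2 q [-0.51  0.74 -0.5   2.14  1.66  0.84  0.61]
lift t 25.6 pos [0.5808 0.3348 0.2497] F [ 0.5 -0.1 -0.7] op 0.0081 ff 59.1 q [-0.45  0.48 -0.56  2.04  1.25  0.84  1.08]
```

Run:
```python
from h import *
ry=pose['rack'][1]
movep(above_slot(.06,.25),down(ry));pause(.2);log('above')
a=snap('wrist','p_orange')
def crop(f,x,y,w,h,s,step=20):
    f=cv2.resize(cv2.convertScaleAbs(f[y:y+h,x:x+w],alpha=1.6,beta=10),None,fx=s,fy=s,interpolation=cv2.INTER_CUBIC)
    for g in range(-(-x//step)*step,x+w,step):
        X=int((g-x+.5)*s);cv2.line(f,(X,0),(X,6),(0,255,255),1);cv2.putText(f,str(g),(X-9,16),0,.33,(0,255,255),1)
    for g in range(-(-y//step)*step,y+h,step):
        Y=int((g-y+.5)*s);cv2.line(f,(0,Y),(6,Y),(0,255,255),1);cv2.putText(f,str(g),(8,Y+4),0,.33,(0,255,255),1)
    return f
l=crop(a['frame'],190,80,180,220,2.2);b=load('a_blue');r=crop(b['frame'],195,85,155,165,2.55)
m=np.zeros((490,800,3),np.uint8);m[:l.shape[0],:l.shape[1]]=l;m[:r.shape[0],400:400+r.shape[1]]=r[:,:400]
cv2.imwrite('pics/p_orange.png',m)
```

```text
above t 27.6 pos [0.6751 0.0365 0.2497] F [ 0.3 -0.3 -0.9] op 0.0077 ff 59.0 q [-0.75  0.77  1.11  1.74 -0.76  1.13 -0.81]
```

View pics/p_orange.png

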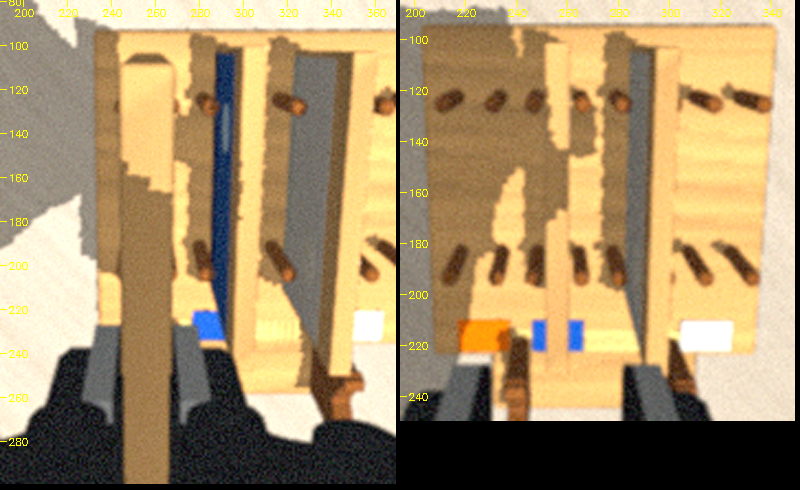

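Run:
```python
from h import *
ry=pose['rack'][1];Rz=R.from_euler('z',-ry);o=above_slot(0,0)
c=load('a_blue');print('blue',Rz.apply(onz(c,[[256,101],[256.5,230]],[.122]*2)-o).round(4).tolist())
print('white',Rz.apply(onz(c,[[297.6,103.3],[293.7,226.9]],[.122]*2)-o).round(4).tolist())
print('chips',Rz.apply(onz(c,[[227.5,215.5],[256.2,215.5],[314.5,215.5]],[.014]*3)-o).round(4).tolist())
c=load('p_orange');print('orange',Rz.apply(onz(c,[[255.9,108],[256.5,200]],[.278]*2)-o).round(4).tolist())
```

```text
blue [[0.0663, 0.0207, 0.122], [-0.0623, 0.0201, 0.122]]
white [[0.0642, -0.018, 0.122], [-0.0589, -0.0182, 0.122]]
chips [[-0.0858, 0.0598, 0.014], [-0.0858, 0.0204, 0.014], [-0.0857, -0.0598, 0.014]]
orange [[0.0638, 0.0605, 0.278], [0.0309, 0.0602, 0.278]]
```

Blue is centred to about 1 mm, and orange is aligned over its slot. Lowering it now.

Run:
```python
from h import *
try:
  if not place(.06,.0007,-.0003):
    move_gripper(.024);log('rel')
    p=np.array(state()['position']);line_to(p+[0,0,.05],rate=.08);line_to(p+[0,0,.17],rate=.2);log('up')
    snap('wrist','a_orange')
    # marker: look again from above, tool x across? fingers close across the axis
    m,a=pose['marker'];m=np.array(m)
    q=down(0)
    movep([m[0]-.02,m[1],.25],q);pause(.2);c=snap('wrist','m2');log('m')
    hsv=cv2.cvtColor(c['frame'],cv2.COLOR_BGR2HSV);k=cv2.inRange(hsv,(45,80,20),(85,255,255))
    u=project(c,[m])[0].astype(int);z=np.zeros_like(k);z[u[1]-50:u[1]+50,u[0]-90:u[0]+90]=k[u[1]-50:u[1]+50,u[0]-90:u[0]+90]
    cs=sorted(cv2.findContours(z,0,1)[0],key=cv2.contourArea)[::-1][:2]
    cc=[onz(c,[cv2.minAreaRect(x)[0]],[.012])[0] for x in cs];w=onz(c,cs[0][:,0,:],[.012]*len(cs[0]))
    d=cc[1]-cc[0];d/=np.linalg.norm(d);s=(w-cc[0])@d;mid=cc[0]+d*(s.min()+.065)
    print('marker',mid.round(4),np.degrees(np.arctan2(d[1],d[0])),'was',m.round(4),np.degrees(a))
    ry=pose['rack'][1]
    for s in(0,np.pi):
        g=ik(mid+[0,0,-.008],down(a+s)),ik(above_slot(0,.07)-.111*np.array([np.cos(ry),np.sin(ry),0]),down(ry+np.pi/2+s))
        print([None if x is None else np.round(x,2) for x in g])
except IKError as e: print('IK',e);log()
```

```text
0.25 False err [0. 0. 0.]
0.15 False err [-0.0002 -0.      0.    ]
0.102 False err [-0.0002  0.0002  0.    ]
touch True t 30.9 pos [0.6764 0.0362 0.0944] F [0.8 0.4 5. ] op 0.0077 ff 60.1 q [-0.66  0.92  0.94  1.85 -0.95  0.9  -0.67]
rel t 31.2 pos [0.6756 0.0365 0.0937] F [-0.4 -0.1 -0.8] op 0.0242 ff 0.0 q [-0.66  0.92  0.94  1.85 -0.95  0.9  -0.67]
up t 32.8 pos [0.675  0.0369 0.2625] F [0.6 1.  0.3] op 0.0243 ff 0.0 q [-0.75  0.76  1.12  1.73 -0.74  1.15 -0.82]
m t 34.1 pos [ 0.4491 -0.1168  0.2499] F [-0.4  0.2  0.2] op 0.0241 ff 0.0 q [-0.7   0.51  1.24  2.2  -0.65  0.88 -0.62]
marker [ 0.4682 -0.117   0.012 ] -102.50789851590966 was [ 0.4684 -0.117   0.012 ] -102.54504905322152
[array([ 0.01,  0.73,  0.17,  2.31, -0.81,  0.15, -2.42]), array([-0.29,  0.69,  0.39,  2.08, -0.56,  0.47,  0.69])]
[array([-0.01,  0.74,  0.2 ,  2.31, -0.9 ,  0.17,  0.82]), array([-0.49,  0.78,  0.73,  2.1 , -0.93,  0.63, -2.08])]
```

Run:
```python
from h import *
m,a=pose['marker'];m=np.array([.4683,-.117,0])
try:
    q=down(a+np.pi)
    movep(m+[0,0,.12],q);move_gripper(.055);log('pre')
    hit=line_to(m+[0,0,.005],rate=.08,threshold=8);pause(.1);log('down',hit)
    if not hit:
        move_gripper(0);log('grip');line_to(m+[0,0,.2],rate=.12);log('lift')
except IKError as e: print('IK',e);log()
def crop(f,x,y,w,h,s,step=20):
    f=cv2.resize(cv2.convertScaleAbs(f[y:y+h,x:x+w],alpha=1.6,beta=10),None,fx=s,fy=s,interpolation=cv2.INTER_CUBIC)
    for g in range(-(-x//step)*step,x+w,step):
        X=int((g-x+.5)*s);cv2.line(f,(X,0),(X,6),(0,255,255),1);cv2.putText(f,str(g),(X-9,16),0,.33,(0,255,255),1)
    for g in range(-(-y//step)*step,y+h,step):
        Y=int((g-y+.5)*s);cv2.line(f,(0,Y),(6,Y),(0,255,255),1);cv2.putText(f,str(g),(8,Y+4),0,.33,(0,255,255),1)
    return f
M=np.zeros((600,800,3),np.uint8)
for t,b,X,Y in(('w_rack',(210,140,110,62,3.6),0,0),('w_marker',(115,0,120,75,3.3),400,0),('a_orange',(150,80,200,170,2),0,250),('s1',(210,150,80,70,4.5),410,260)):
    k=crop(load(t)['frame'],*b);k=k[:600-Y,:800-X];M[Y:Y+k.shape[0],X:X+k.shape[1]]=k
cv2.imwrite('pics/posts.png',M)
```

```text
pre t 35.6 pos [ 0.4684 -0.1168  0.1201] F [-0.4  0.  -0.6] op 0.0548 ff 0.0 q [-0.23  0.55  0.51  2.27 -0.61  0.46  0.56]
down False t 37.3 pos [ 0.4685 -0.1169  0.0053] F [ 0.5  0.4 -0.2] op 0.0548 ff 0.0 q [ 0.01  0.73  0.17  2.31 -0.82  0.16  0.73]
grip t 37.7 pos [ 0.4684 -0.1169  0.0054] F [-1.2 -0.2  6.4] op 0.0217 ff 58.5 q [ 0.01  0.73  0.17  2.31 -0.82  0.16  0.73]
lift t 39.5 pos [ 0.468  -0.117   0.1995] F [ 0.3  0.2 -0.3] op 0.0219 ff 58.8 q [-0.38  0.43  0.71  2.2  -0.47  0.65  0.44]
```

View pics/posts.png

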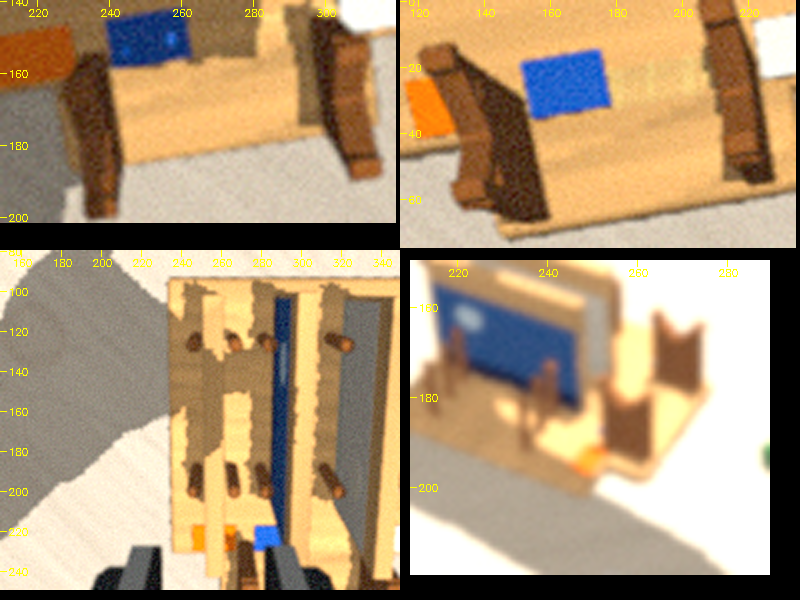

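Run:
```python
from h import *
ry=pose['rack'][1];Rz=R.from_euler('z',-ry);o=above_slot(0,0)
print(Rz.apply(onz(load('w_marker'),[[125.7,15.3],[137.2,58.6],[221.2,53.4]],[.08]*3)-o).round(4).tolist())
print(Rz.apply(onz(load('w_rack'),[[305.3,151],[311.4,187.5]],[.08]*2)-o).round(4).tolist())
c=load('a_orange');print('orange',Rz.apply(onz(c,[[255.5,101.5],[256,242]],[.122]*2)-o).round(4).tolist())
g=snap('wrist','m_held')
hsv=cv2.cvtColor(g['frame'],cv2.COLOR_BGR2HSV);k=cv2.inRange(hsv,(45,80,20),(85,255,255))
s=state();p=np.array(s['position']);z=p[2]+.007
for x in sorted(cv2.findContours(k,0,1)[0],key=cv2.contourArea)[::-1][:3]:
    W=onz(g,x[:,0,:],[z]*len(x))-p; ax=np.array([np.cos(pose['marker'][1]),np.sin(pose['marker'][1]),0]);t=W@ax;print(cv2.contourArea(x),t.min().round(4),t.max().round(4))
```

```text
[[-0.0898, 0.0393, 0.08], [-0.1275, 0.0383, 0.08], [-0.1355, -0.0417, 0.08]]
[[-0.087, -0.0379, 0.08], [-0.1268, -0.0398, 0.08]]
orange [[0.0654, 0.0613, 0.122], [-0.063, 0.0608, 0.122]]
5040.5 -0.0639 -0.0235
2855.5 0.0035 0.0396
168.0 0.0385 0.0494
```

Run:
```python
from h import *
ry=pose['rack'][1];Rz=R.from_euler('z',ry);q=down(ry+np.pi/2)
T=lambda z,dx=0:above_slot(0,z)+Rz.apply([-.110+dx,0,0])
try:
    movep(T(.2),q);pause(.15);log('above');e=T(.2)-np.array(state()['position']);e[2]=0;print(Rz.inv().apply(e).round(4))
    hit=line_to(T(.085)+e,rate=.1,threshold=8);pause(.1);log('85',hit)
    if not hit:
        hit=line_to(T(.066)+e,rate=.015,threshold=3);log('touch',hit);print('F rack',Rz.inv().apply(state()['contact_force']).round(2),'err',Rz.inv().apply(T(.07)-np.array(state()['position'])).round(4))
    d=snap('top','t2');w=snap('scene','s2')
except IKError as e: print('IK',e);log()
```

```text
above t 40.3 pos [ 0.5752 -0.0412  0.1999] F [ 0.1 -1.3 -0.6] op 0.0219 ff 58.7 q [-0.42  0.52  0.58  2.   -0.41  0.74  0.56]
[0.001  0.0008 0.    ]
85 False t 41.7 pos [ 0.5773 -0.0392  0.0856] F [ 0.2  0.7 -0.2] op 0.0217 ff 58.7 q [-0.31  0.67  0.43  2.07 -0.55  0.51  0.68]
touch True t 42.6 pos [ 0.5773 -0.0392  0.0712] F [2.  0.5 1.5] op 0.0217 ff 58.9 q [-0.3   0.69  0.4   2.08 -0.57  0.48  0.7 ]
F rack [2.1  0.18 1.49] err [-0.0014 -0.0008 -0.0012]
```

Contact came about 1 mm high, with a +x push, so I nudge 1 mm towards +x and settle it.

Run:
```python
from h import *
ry=pose['rack'][1];Rz=R.from_euler('z',ry)
p=np.array(state()['position'])
line_to(p+[0,0,.002],rate=.03); line_to(p+[0,0,.002]+Rz.apply([.001,-.0008,0]),rate=.03)
pause(.1);hit=line_to(np.array(state()['position'])+[0,0,-.006],rate=.012,threshold=3);log('touch',hit);print(Rz.inv().apply(state()['contact_force']).round(2))
move_gripper(.036);log('rel');p=np.array(state()['position'])
line_to(p+[0,0,.04],rate=.06);line_to(p+[0,0,.2],rate=.2)
movep([.42,-.12,.3],down(0));pause(.3);log('clear')
w=snap('wrist','end');s=snap('scene','s3');t=snap('top','t3')
M=np.zeros((600,800,3),np.uint8)
M[:300,:400]=cv2.resize(w['frame'],(400,300));M[:300,400:]=cv2.resize(s['frame'][120:220,180:313],(400,300),interpolation=2);M[300:,:400]=cv2.resize(t['frame'][95:190,230:357],(400,300),interpolation=2);M[300:,400:]=cv2.resize(t['frame'],(400,300))
cv2.imwrite('pics/end.png',M)
```

```text
touch True t 43.6 pos [ 0.5784 -0.0399  0.0705] F [-0.5  0.9  4.5] op 0.0217 ff 59.3 q [-0.3   0.69  0.4   2.08 -0.57  0.48  0.7 ]
[-0.35  1.01  4.54]
rel t 43.9 pos [ 0.5781 -0.0397  0.07  ] F [-0.6 -0.   0.4] op 0.0362 ff 0.0 q [-0.3   0.69  0.4   2.08 -0.57  0.48  0.7 ]
clear t 47.3 pos [ 0.4202 -0.12    0.3   ] F [-0.4 -0.1 -0.4] op 0.036 ff 0.0 q [-0.74  0.28  1.14  2.18 -0.34  0.87 -0.96]
```

View pics/end.png

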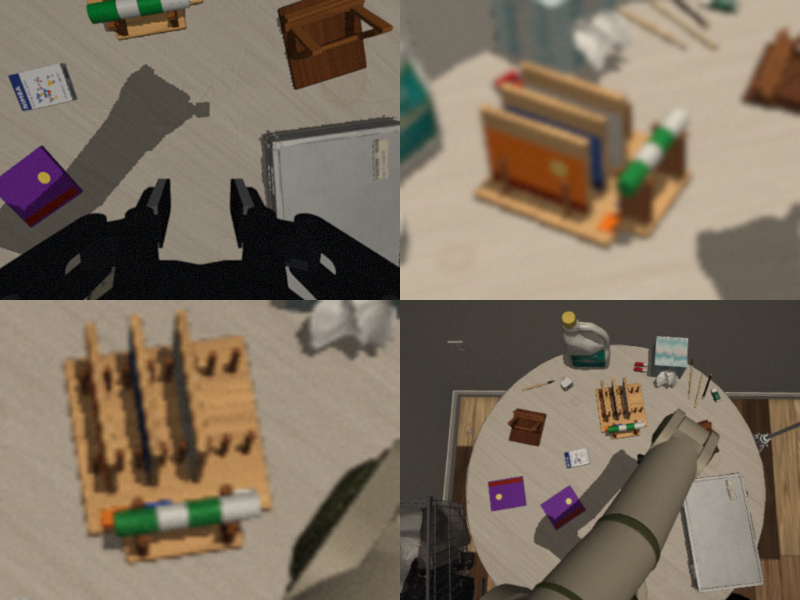

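Blue, orange and the marker are all in place. The marker spans x 115–262 in the lower-left tile, with the posts at about 140 and 228. I check its centring numerically.

Run:
```python
from h import *
ry=pose['rack'][1];Rz=R.from_euler('z',ry);o=above_slot(0,0)
for t in('t3','t2'):
    c=load(t);ys=np.arange(-.085,.0851,.0025)
    for h,x in((.087,-.108),):
        uv=project(c,o+Rz.apply(np.c_[np.full_like(ys,x),ys,np.full_like(ys,h)])).astype(np.float32)
        v=cv2.remap(c['frame'],uv[None,:,0],uv[None,:,1],1)[0].astype(int)
        hs=cv2.cvtColor(v[None].astype(np.uint8),cv2.COLOR_BGR2HSV)[0]
        print(t,[(round(y*1e3,1),*map(int,k)) for y,k in zip(ys,hs) if abs(y)>.05 ])
    # post sides front of marker: x=-.126,z=.08
    uv=project(c,o+Rz.apply(np.c_[np.full_like(ys,-.124),ys,np.full_like(ys,.078)])).astype(np.float32)
    v=cv2.remap(c['frame'],uv[None,:,0],uv[None,:,1],1)[0].mean(1).astype(int);print([(round(y*1e3,1),int(k)) for y,k in zip(ys,v) if .02<abs(y)<.06])
c=load('end');k=cv2.inRange(cv2.cvtColor(c['frame'],cv2.COLOR_BGR2HSV),(45,80,20),(85,255,255));k[60:]=0
for x in sorted(cv2.findContours(k,0,1)[0],key=cv2.contourArea)[::-1][:2]:
    W=Rz.inv().apply(onz(c,x[:,0,:],[.08]*len(x))-o);print('wrist green y',W[:,1].min().round(4),W[:,1].max().round(4),x[:,0,1].min())
```

```text
t3 [(np.float64(-85.0), 17, 51, 160), (np.float64(-82.5), 17, 51, 160), (np.float64(-80.0), 17, 58, 158), (np.float64(-77.5), 16, 83, 159), (np.float64(-75.0), 17, 118, 180), (np.float64(-72.5), 17, 130, 196), (np.float64(-70.0), 16, 126, 198), (np.float64(-67.5), 16, 84, 191), (np.float64(-65.0), 17, 45, 186), (np.float64(-62.5), 20, 28, 183), (np.float64(-60.0), 20, 25, 182), (np.float64(-57.5), 21, 26, 184), (np.float64(-55.0), 19, 23, 185), (np.float64(-52.5), 22, 26, 185), (np.float64(50.0), 66, 167, 113), (np.float64(52.5), 66, 169, 113), (np.float64(55.0), 66, 166, 115), (np.float64(57.5), 66, 163, 116), (np.float64(60.0), 63, 146, 115), (np.float64(62.5), 37, 139, 97), (np.float64(65.0), 15, 191, 148), (np.float64(67.5), 13, 205, 180), (np.float64(70.0), 12, 208, 186), (np.float64(72.5), 12, 200, 176), (np.float64(75.0), 13, 172, 172), (np.float64(77.5), 15, 146, 180), (np.float64(80.0), 16, 136, 185), (np.float64(82.5), 16, 139, 184), (np.float64(85.0), 16, 131, 175)]
[(np.float64(-60.0), 142), (np.float64(-57.5), 141), (np.float64(-55.0), 140), (np.float64(-52.5), 140), (np
[... 1799 characters left out ...]
 99), (np.float64(-45.0), 74), (np.float64(-42.5), 69), (np.float64(-40.0), 66), (np.float64(-37.5), 58), (np.float64(-35.0), 43), (np.float64(-32.5), 32), (np.float64(-30.0), 37), (np.float64(-27.5), 50), (np.float64(-25.0), 53), (np.float64(-22.5), 40), (np.float64(20.0), 52), (np.float64(22.5), 55), (np.float64(25.0), 53), (np.float64(27.5), 54), (np.float64(30.0), 55), (np.float64(32.5), 58), (np.float64(35.0), 58), (np.float64(37.5), 59), (np.float64(40.0), 62), (np.float64(42.5), 59), (np.float64(45.0), 59), (np.float64(47.5), 61), (np.float64(50.0), 61), (np.float64(52.5), 63), (np.float64(55.0), 63), (np.float64(57.5), 62)]
wrist green y 0.0254 0.0663 0
wrist green y -0.0303 0.0001 0
```

The marker's centre comes out about 2 mm right of centre in the top view. That camera also sees the right post about as far off, and the wrist view agrees to 1 mm, so the marker is centred. Handing in.

```bash
python3 -c "
from station import *
print(job_done(), state()['time_s'])"
```

```text
the job is handed in; nothing more can be done
the job is handed in; nothing more can be done
```

The job is handed in at about 47 s of the 72 s allowed: the blue and orange panels stand upright in their colour-matched slots, centred to about 1 mm along the slot, and the marker rests in both notches, centred to within about 2 mm.

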